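Set the rod-length gauge and hold it

ROBOT

A 7-joint arm with a two-finger parallel gripper is mounted at the origin on a cart in front of the work surface, level with it; the furniture and walls round the work are solid. World frame = base frame: x ahead of the robot, y to its left, z up, the work surface at z = 0. Lengths are in m, angles in rad, forces in N, time in s.
With the tool pointing down it reaches from about 0.4 to 0.85 m from the base axis. Payload 4.5 kg.
Tool frame: the origin (TCP) lies midway between the tips of the shut fingers; the grasp point (between the pads) lies 19 mm behind it (r.grip_point_offset is the distance from the TCP to the grasp point, in m); z points along the fingers, y is the line along which they close (so a half turn about z gives the same grasp; the last joint's range is limited). The gripper opens to 88 mm and grips with 3 to 60 N. Pads are 18 mm wide; open, the fingers measure 123 mm over their backs; the gripper's body (75 mm by 187 mm) begins 45 mm behind the grasp point.
Start: joints at [1.139, 0.689, -0.195, 1.565, 0.157, 0.902, -0.215], TCP at [0.281, -0.558, 0.2] pointing down, gripper open.
Joint ranges: [-3.01, 3.01], [-0.46, 2.08], [-1.47, 1.51], [0.13, 2.56], [-1, 4.14], [0.04, 2.09], [-2.66, 2.66]. Speed limits (rad/s): [2.57, 2.57, 3.14, 3.14, 3.14, 3.14, 3.14].

INTERFACE

Orientations are given as a unit quaternion [x, y, z, w].
In Python, from plant import r, optics gives the robot as it stands.
- The arm moves only by the shell command python3 -m pendant 'ROWS' [OPENING] [FORCE]. ROWS is JSON, a list of rows, each a list of 6 numbers: the shift along the tool's x, y, z as a fraction of full scale, then the turn, a rotation vector about the tool's x, y, z as a fraction of full scale. A call has 1 to 5 rows; each row shifts and turns the commanded pose from where the row before left it, along the tool's axes as they then stand; what a row does not reach is not made up. Full scale, the value 1, is 0.025 m for a shift and pi rad for a turn. A row lasts 1/12 s, in which the tool goes at most 41.7 mm and 7.16 degrees, less where a joint would pass 70% of its speed; a pose out of reach is approached as far as the arm can. A call with a number of a shift or a turn outside -1 to 1 is refused whole. A call with a gripper value outside its range is refused whole. OPENING is the opening, from -1 (shut) to 1 (fully open), set as the call begins (- or left out, the last holds). The fingers move at their own pace and stop on an object; FORCE is the grip in N (left out, the last holds). Time passes only in rows, so rows that do not move let the fingers close. It gives the time, the measured TCP pose, the force, the opening and the grip force at its end, in the units of the state.
- r.get_state(): the state, without advancing time (a new reading comes with each control period).
- optics.snapshot(name): name is "side" or "top"; returns (picture, depth): 400x640x3 uint8, blue, green, red; 400x640 float32, m along the optical axis (not along the pixel's ray), 0 where there is no reading.
- optics.calibration(name): a dict with "vfov" (degrees; the focal length in pixels is half the picture's height over the tangent of half this angle, whatever the lens; pixels are square), "cx", "cy" (the principal point, pixels), "cam_to_world" (4x4, takes a point from camera to world coordinates). Camera axes: x right, y up, looking along -z (the intrinsics and any distortion apply to the point x, -y, -z); pixel columns grow to the right and rows downward; lengths in m; the calibration is good to about 2 mm. A picture is of the moment at which its call begins. calibration takes no time and is no camera call.
- r.finish_job(): hands the job in; it is judged then, once.
The state is a dict: "clock": time; "q": joint angles; "qd": joint speeds; "joint_torque": joint torques, N m; "tool_pos": TCP position; "eef_rot": TCP orientation; "contact_force": force on the tool from outside, world axes, zero at the start; "moment": the same for the moment, N m; "opening": opening from 0.0 (shut) to 1.0 (fully open); "finger_force": force on a finger pad.
Only numpy, scipy, OpenCV 4.12 (cv2) and the standard library are available. Lean on these libraries where they do the work, as an engineer would, in place of code of your own. Each camera call takes 0.05 s, during which the arm holds its last target. There are 200 camera calls.

TASK

Set the rod-length gauge for tacking: push its carriage along the rail, away from you, to the next station, so that it sits in the middle one of the three notches. Then press the lock button on top of the carriage fully down, draw the telescoping arm out by its grip head until its pointer lines up with the rider on the rule, and finish while still holding the head there against the arm's return spring. Do not knock the loose nuts lying on the plate or the tin on the bench.

Things in the scene. Friction and masses are not known exactly. Their poses are not given: they have to be found in the camera images.
- gauge_base: fixed grey-painted base plate, 290 (x) x 230 (y) x 12 mm, at varying place and yaw; origin under its centre; x along the rail away from the robot, y left, z up. Steel rail along x at y = +50 mm; left of it, at y = +101 mm, a strip (top at z = 26 mm) with three 9 mm notches at x = -80, 0, +80 mm: the stations. White rule with 5 mm lines at x = -36 to -20, y = -35 to -110 mm
- carriage (a joint): steel carriage's place along the rail, m, grows along base +x (away from the robot). Stations at 0, 0.080, 0.160; starts between 0 and 0.045, so the next station is the middle one, 0.080 (carriage over the plate's centre). Slides against 1.2 N; a spring ball drops into the notch, pulls it in from about 4 mm short and holds it against about 5 N
- carriage_mid (a point): middle of the carriage's block, 55 mm above the bench. Block 56 mm long (x), 70 mm wide (y), z = 27 to 68 mm; on it lies the arm's sleeve, 30 mm (x) x 125 mm (y), top at z = 96 mm. The block's near end face (28 mm to -x of this point) is free for the fingertips to push
- lock_button (a joint): travel of the round steel lock button, m: 0 = up (arm locked), 0.006 = fully down (arm free, unlocked from 0.0045). It takes about 3 N and stays down when let go
- button_top (a point): centre of the button's top, button 20 mm diameter, on top of the sleeve over the carriage's middle, 112 mm above the bench when up and 106 mm when down; it is pressed straight down. The housing round it is 28 mm diameter, top at 102 mm
- gauge_arm (a joint): extension of the telescoping arm, m: 0 = in, at most 0.085; it grows along the base's -y (to the right). A spring draws it back in with 4 N (in) to 6 N (out), so it goes home when let go; it cannot be drawn out until the button is down
- grip_head: dark upright block at the arm's outer end, 24 mm (x) x 22 mm (y), from 70 to 125 mm above the bench; origin on the arm's axis, 83 mm above the bench; axes as the base's. Grip it across its 24 mm x width from above. Below it a thin blade carries the pointer
- head_grip (a point): point to grip on the head, on its vertical centre line, 107 mm above the bench
- pointer_tip (a point): tip of the pointer, a thin foot under the head that points to -x just above the plate (21 mm above the bench); moves with the head, at the head's own y
- rider_mark (a point): end of the thin nose of the rider, a small dark block (14x14 mm with a screw head, under 14 mm tall) fixed on the rule; the nose points to +x. The pointer is on the mark when both have the same y in the base's frame. Axes as the base's. Needs an extension of 30 to 65 mm
- nozzle_dip: loose round tin 60 mm diameter, 42 mm tall, on the bench; origin under its centre
- nut_a: loose hexagon nut 36x41x18 mm lying on the base plate near its far right corner; origin under its centre
- nut_b: loose hexagon nut 30x34x15 mm lying on the base plate near its near right corner; origin under its centre

How it is judged:
By the outcome, as a careful person would: the job done as asked, in the order asked, and still so for the second after the job is handed in, while the arm keeps its last pose, push and grip.
It also fails if it takes over 58 s, if anything falls off the work surface, if the arm or the gripper's body presses on something with over 40 N, if the wrist force passes 120 N, or if a joint passes its speed limit or range.

## Working session

There is one attempt and no reset: what is moved stays moved. The work goes in short steps, Python scripts to look and compute and a shell command to move; the robot and the scene stay as the last step left them, time stands still between calls to the robot, and variables do not carry over. Pictures are saved under pics/ and viewed, at most 13 in all, crops included, and the job is handed in when it is done.

```bash
ls; mkdir -p pics; python3 - <<'E'
from plant import r, optics
import cv2,numpy as np
for n in("top","side"):
    p,d=optics.snapshot(n);cv2.imwrite(f"pics/{n}0.png",p);np.save(f"pics/{n}0.npy",d)
    c=optics.calibration(n);print(n,c,(d>0).mean())
s=r.get_state();print(s, r.grip_point_offset)
E
```

```text
pics
top {'vfov': 42.472142291544856, 'cx': 324.98219759540603, 'cy': 194.02685055455922, 'cam_to_world': array([[ 0.13374096,  0.97073932, -0.19944557,  0.34647036],
       [-0.9910006 ,  0.13213635, -0.02139642,  0.07776744],
       [ 0.00558366,  0.20051226,  0.97967528,  1.16467959],
       [ 0.        ,  0.        ,  0.        ,  1.        ]])} 0.9959921875
side {'vfov': 43.949029461954126, 'cx': 317.33730808159146, 'cy': 199.72170298039015, 'cam_to_world': array([[-0.86895195,  0.23955516, -0.43305407,  0.10454468],
       [-0.4941868 , -0.37316993,  0.78519018,  0.93993788],
       [ 0.02649361,  0.89630214,  0.44265174,  0.56669303],
       [ 0.        ,  0.        ,  0.        ,  1.        ]])} 0.854765625
{'clock': 0.1, 'q': array([ 1.1387854 ,  0.68987408, -0.19455346,  1.56623986,  0.15727777,
        0.90252454, -0.21510426]), 'qd': array([ 0.00208387, -0.0023604 ,  0.00015946, -0.00313998,  0.00125481,
       -0.00303559,  0.00109907]), 'joint_torque': array([-2.43461982e-03, -5.28499675e+01, -1.27116848e+00, -1.53837240e+01,
       -5.25615178e-02,  1.97305657e-03,  8.98904631e-06]), 'tool_pos': array([ 0.28040661, -0.55784945,  0.19880744]), 'eef_rot': array([ 9.72989877e-01,  2.30846301e-01, -2.34059665e-04, -7.93929875e-04]), 'contact_force': array([ 0.23506024, -0.27626373, -0.15445047]), 'moment': array([ 0.0008409 ,  0.05017622, -0.02089484]), 'finger_force': 0.0, 'opening': 0.9992696604462331} 0.0187
```

View pics/top0.png

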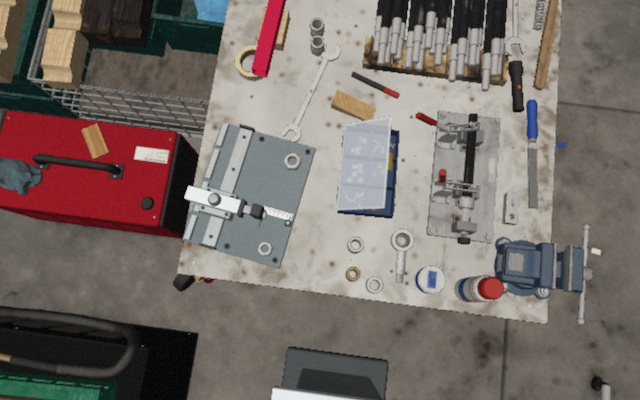

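View pics/side0.png

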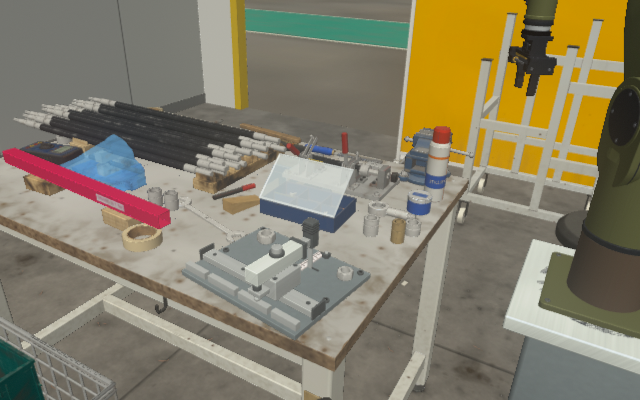

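The top view shows the gauge at about (250,195), with the carriage block at (225,200), the head at (257,211), the rider near (268,213), and the nuts at (292,161) and (265,248). I'll enlarge both views.

```bash
cat > h.py <<'E'
import numpy as np
from plant import r, optics
def cal(n):
    c=optics.calibration(n);return c,200/np.tan(np.radians(c["vfov"])/2),np.array(c["cam_to_world"])
def ray(n,u,v):
    c,f,T=cal(n);d=T[:3,:3]@np.array([(u-c["cx"])/f,-(v-c["cy"])/f,-1.]);return T[:3,3],d
def onz(n,u,v,z):
    o,d=ray(n,u,v);return o+d*(z-o[2])/d[2]
def proj(n,p):
    c,f,T=cal(n);q=T[:3,:3].T@(np.asarray(p)-T[:3,3]);return c["cx"]+f*q[0]/-q[2],c["cy"]-f*q[1]/-q[2]
def two(uv1,uv2):
    o1,d1=ray("top",*uv1);o2,d2=ray("side",*uv2)
    d1=d1/np.linalg.norm(d1);d2=d2/np.linalg.norm(d2)
    t=np.linalg.lstsq(np.c_[d1,-d2],o2-o1,rcond=None)[0];a=o1+t[0]*d1;b=o2+t[1]*d2
    return (a+b)/2,np.linalg.norm(a-b)
def cloud(n,d):
    c,f,T=cal(n);v,u=np.mgrid[:400,:640]
    P=np.stack([(u-c["cx"])/f*d,-(v-c["cy"])/f*d,-d],-1);return P@T[:3,:3].T+T[:3,3]
E
python3 - <<'E'
import cv2
a=cv2.imread("pics/top0.png")[110:275,175:330];cv2.imwrite("pics/topc.png",cv2.resize(a,None,fx=3.6,fy=3.6,interpolation=cv2.INTER_CUBIC))
a=cv2.imread("pics/side0.png")[210:335,175:375];cv2.imwrite("pics/sidec.png",cv2.resize(a,None,fx=4,fy=4,interpolation=cv2.INTER_CUBIC))
E
```

```text
(no output)
```

View pics/topc.png

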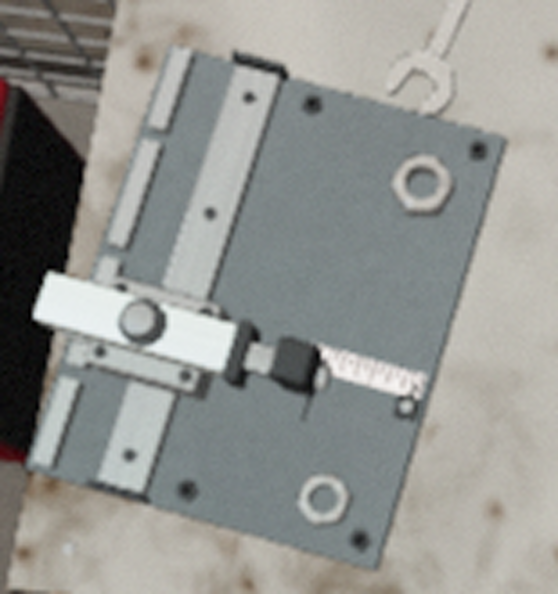

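View pics/sidec.png

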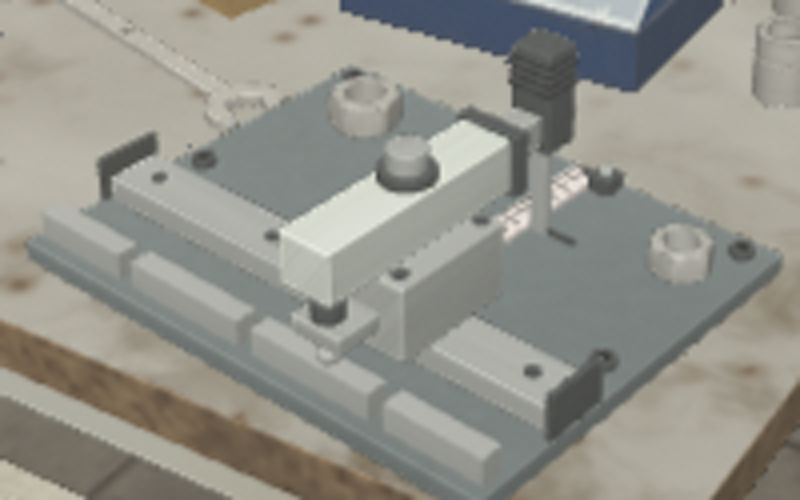

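The crops show the plate corners clearly: top crop (172,45), (505,138), (378,568), (28,468). The rider's screw head is at top crop (405,405) and side crop (606,178), the button at (142,320), and the head at (297,362). Next I'll fit the base frame.

```bash
cat > m.py <<'E'
from h import *
import cv2
p=cv2.imread("pics/top0.png");hsv=cv2.cvtColor(p,cv2.COLOR_BGR2HSV)
P=cloud("top",np.load("pics/top0.npy"))
# plate top: mask by grey-blue colour & depth height
roi=np.zeros((400,640),bool);roi[105:280,170:335]=1
z=P[...,2]
print("bench z",np.median(z[270:285,230:260]),np.median(z[120:140,330:350]), "plate z",np.median(z[170:190,270:280]))
b,g,rr=[p[...,i].astype(int) for i in range(3)]
m=(roi&(b-rr>8)&(g<160)&(abs(z-.012)<.012)).astype(np.uint8)
m=cv2.morphologyEx(m,cv2.MORPH_CLOSE,np.ones((25,25)))
n,l,st,ce=cv2.connectedComponentsWithStats(m);k=1+np.argmax(st[1:,4]);m=(l==k).astype(np.uint8)
cs,_=cv2.findContours(m,cv2.RETR_EXTERNAL,cv2.CHAIN_APPROX_NONE)
q=np.array([onz("top",u,v,.012)[:2] for u,v in cs[0][:,0]])
rect=cv2.minAreaRect((q*1000).astype(np.float32));print("auto",rect)
co=np.array([(172,45),(505,138),(378,568),(28,468)])/3.6+np.array([175,110])-.36
W=np.array([onz("top",u,v,.012)[:2] for u,v in co]);print(W,W.mean(0))
for i in range(4):
    e=W[(i+1)%4]-W[i];print(np.linalg.norm(e),np.degrees(np.arctan2(e[1],e[0])))
E
python3 m.py
```

```text
bench z -0.0007892020479832729 0.0005065460270409217 plate z 0.011149014599886042
auto ((560.439697265625, 274.8328857421875), (227.84030151367188, 285.9482727050781), 81.86429595947266)
[[0.71955262 0.36490418]
 [0.68645117 0.14080291]
 [0.40273246 0.18044869]
 [0.43458494 0.40568323]] [0.5608303  0.27295975]
0.22653274685313793 -98.40226336390633
0.2864752996909995 172.04521331246258
0.2274756705275846 81.95065640832841
0.2878706455454286 -8.143773425771702
```

```bash
cat >> h.py <<'E'
YAW=np.radians(-8.12);C=np.array([.5607,.2735])
R2=np.array([[np.cos(YAW),-np.sin(YAW)],[np.sin(YAW),np.cos(YAW)]])
def tob(p): p=np.asarray(p,float);return np.r_[R2.T@(p[:2]-C),p[2:]]
def tow(p): p=np.asarray(p,float);return np.r_[R2@p[:2]+C,p[2:]]
def tc(x,y): return x/3.6+175-.36,y/3.6+110-.36
def sc(x,y): return x/4+175-.375,y/4+210-.375
E
python3 - <<'E'
from h import *
np.set_printoptions(precision=4,suppress=True)
print("button top",tob(onz("top",*tc(142,317),.112)),two(tc(142,317),sc(407,148)))
print("btn2",tob(two(tc(142,317),sc(407,148))[0]))
print("head top",tob(onz("top",*tc(299,363),.125)))
print("head side",tob(onz("side",*sc(545,45),.125)))
print("rider screw",tob(onz("top",*tc(405,403),.024)),tob(onz("side",*sc(606,172),.024)))
print("rider2",tob(two(tc(405,403),sc(606,172))[0]),two(tc(405,403),sc(606,172))[1])
print("ptip",tob(onz("top",*tc(305,419),.021)),tob(onz("side",*sc(575,242),.021)))
for n,u in(("nuta",(423,184)),("nutb",(323,498))): print(n,tob(onz("top",*tc(*u),.028)))
print("tin",onz("top",431,280,.042), "rail/strip notch", tob(onz("top",*tc(154,133),.026)),tob(onz("top",*tc(118,253),.026)),tob(onz("top",*tc(75,372),.026)))
print("sidenotch",*[tob(onz("side",*sc(*u),.026)) for u in((128,268),(247,333),(375,402))])
print("tool z-axis turn: start y axis", R2)
# mask dark rider pixels
import cv2
for n,b in(("top",(218,228,280,296)),("side",(246,262,318,336))):
    p=cv2.imread(f"pics/{n}0.png");print(n);print(cv2.cvtColor(p,cv2.COLOR_BGR2GRAY)[b[0]:b[1],b[2]:b[3]])
E
```

```text
button top [-0.0462  0.049   0.112 ] (array([0.5214, 0.3286, 0.1099]), np.float64(0.001860173233508016))
btn2 [-0.0467  0.049   0.1099]
head top [-0.0488 -0.0485  0.125 ]
head side [-0.0523 -0.0415  0.125 ]
rider screw [-0.0418 -0.1023  0.024 ] [-0.0466 -0.1021  0.024 ]
rider2 [-0.0434 -0.1032  0.0227] 0.004053770678398135
ptip [-0.068  -0.0451  0.021 ] [-0.07  -0.046  0.021]
nuta [ 0.0953 -0.0735  0.028 ]
nutb [-0.1123 -0.0712  0.028 ]
tin [ 0.4184 -0.1494  0.042 ] rail/strip notch [0.081  0.1015 0.026 ] [0.     0.0987 0.026 ] [-0.0794  0.1004  0.026 ]
sidenotch [0.0719 0.1101 0.026 ] [-0.0061  0.1094  0.026 ] [-0.082   0.1083  0.026 ]
tool z-axis turn: start y axis [[ 0.99    0.1412]
 [-0.1412  0.99  ]]
top
[[172 188 206 218 227 236 233 234 218 173 172 181 169 125 114 159]
 [132 129 141 153 173 196 197 200 162 150 205 191 146 110 134 177]
 [134 133 132 130 124 103  72  96  98  92 175 176 131 104 144 183]
 [130 132 132 134 117  98 111 144 148 112  96 100 103 118 157 187]
 [132 133 131 135 119 107 158 188 188 142  73  93 105 122 170 186]
 [131 135 134 128 112  92 147 184 176 129  61 
[... 795 characters left out ...]
156 168 169 170 169 168]
 [216 193 174 110  99  99 105 149 169 155 100 102 117 147 171 170 170 169]
 [166 190 219 197  93  94 101 108 116 110  95  88 102 165 171 169 168 169]
 [216 220 224 213  86  88  88  89  96  95  82  80 101 172 171 169 170 170]
 [226 222 201 169  84  85  84  86  87  84  79  81 107 152 164 170 171 170]
 [222 199 169 147 112  92  85  85  84  81  83 105 129 138 142 152 147 146]
 [178 158 140 136 130 122 101  89  90  88 100 129 135 135 134 136 137 147]
 [150 136 133 134 133 133 128 125 126 126 127 133 134 133 133 133 134 136]
 [136 133 133 132 134 133 132 133 132 131 133 133 134 132 134 133 132 133]
 [133 133 132 132 132 133 132 131 131 132 132 133 133 133 133 133 133 133]]
```

Base frame: centre (0.561, 0.2735), yaw -8.1°. The measured heights, notches and sizes agree to a few mm. The carriage is at about x = -46 mm, and the rider is at y ≈ -102 mm. First I'll rise and turn.

```bash
python3 -m pendant '[[0,0,-1,0,0,-0.034],[0,0,-1,0,0,-0.034],[0,0,-1,0,0,-0.034],[0,0,-1,0,0,-0.034],[0,0,-1,0,0,-0.034]]' -1 20
python3 -m pendant '[[0,0,-1,0,0,-0.034],[0,0,0,0,0,-0.034],[0,0,0,0,0,-0.034],[0,0,0,0,0,-0.035],[0,0,0,0,0,0]]'
python3 -m pendant '[[1,0.5,0,0,0,0],[1,0.5,0,0,0,0],[1,0.5,0,0,0,0],[1,0.5,0,0,0,0],[1,0.5,0,0,0,0]]'
```

```text
clock: 0.52
tool_pos: [0.2804, -0.558, 0.3253]
eef_rot: [0.876, 0.482, -0.0, -0.001]
contact_force: [-0.3, -0.1, 0.1]
opening: 0.64
finger_force: 0.0
clock: 0.93
tool_pos: [0.2804, -0.5582, 0.3491]
eef_rot: [0.754, 0.657, 0.0, -0.0]
contact_force: [0.4, -0.3, -0.6]
opening: 0.264
finger_force: 0.0
clock: 1.35
tool_pos: [0.3604, -0.4421, 0.3491]
eef_rot: [0.756, 0.654, 0.0, -0.0]
contact_force: [0.4, -1.0, -0.4]
opening: 0.005
finger_force: 0.0
```

```bash
python3 -m pendant '[[1,0.5,0,0,0,0],[1,0.5,0,0,0,0],[1,0.5,0,0,0,0],[1,0.5,0,0,0,0],[1,0.5,0,0,0,0]]'
python3 -m pendant '[[1,0.4,0,0,0,0],[1,0.4,0,0,0,0],[1,0.4,0,0,0,0],[1,0.4,0,0,0,0],[1,0.4,0,0,0,0]]'
python3 -m pendant '[[1,0,0,0,0,0],[1,0,0,0,0,0],[1,0,0,0,0,0],[1,0,0,0,0,0],[1,0,0,0,0,0]]'
python3 -m pendant '[[1,-0.2,0,0,0,0],[1,-0.2,0,0,0,0],[1,-0.2,0,0,0,0],[1,-0.2,0,0,0,0],[1,-0.2,0,0,0,0]]'
python3 -m pendant '[[1,-0.4,0,0,0,0],[1,-0.4,0,0,0,0],[1,-0.4,0,0,0,0],[1,-0.4,0,0,0,0],[1,-0.4,0,0,0,0]]'
python3 -m pendant '[[1,-0.4,0,0,0,0],[1,-0.4,0,0,0,0],[1,-0.4,0,0,0,0],[1,-0.4,0,0,0,0],[1,-0.4,0,0,0,0]]'
python3 -m pendant '[[0,0,0,0,0,0]]'
python3 -c "
from h import *
s=r.get_state();print(tob(s['tool_pos']),s['q'])"
```

```text
clock: 1.77
tool_pos: [0.4398, -0.3271, 0.3492]
eef_rot: [0.756, 0.654, -0.0, -0.0]
contact_force: [0.4, -1.2, -0.5]
opening: 0.005
finger_force: 0.0
clock: 2.18
tool_pos: [0.5067, -0.2104, 0.3492]
eef_rot: [0.756, 0.654, -0.0, -0.0]
contact_force: [-0.4, -0.0, 0.1]
opening: 0.007
finger_force: 0.0
clock: 2.6
tool_pos: [0.5238, -0.0867, 0.3492]
eef_rot: [0.756, 0.654, -0.0, -0.0]
contact_force: [0.4, 0.4, 0.7]
opening: 0.004
finger_force: 0.0
clock: 3.02
tool_pos: [0.5163, 0.0405, 0.3492]
eef_rot: [0.756, 0.654, -0.0, -0.0]
contact_force: [0.8, 0.1, -0.2]
opening: 0.007
finger_force: 0.0
clock: 3.43
tool_pos: [0.4841, 0.1712, 0.3492]
eef_rot: [0.756, 0.654, -0.0, -0.0]
contact_force: [1.4, 0.0, -0.5]
opening: 0.004
finger_force: 0.0
clock: 3.85
tool_pos: [0.4521, 0.3019, 0.3491]
eef_rot: [0.756, 0.654, -0.0, 0.0]
contact_force: [-0.1, 0.1, 0.4]
opening: 0.003
finger_force: 0.0
clock: 3.93
tool_pos: [0.4495, 0.3072, 0.3495]
eef_rot: [0.753, 0.658, 0.001, -0.002]
contact_force: [-0.5, 0.3, 0.7]
opening: 0.005
finger_force: 0.0
[-0.11483632  0.01767774  0.34946568] [-0.30774061  0.46894426 -0.60470243  1.56965871  0.27565071  1.18843737
 -1.09980315]
```

```bash
python3 -m pendant '[[0.65,0.1,0,0,0,0],[0.65,0.1,1,0,0,0],[0,0,1,0,0,0],[0,0,1,0,0,0],[0,0,1,0,0,0]]'
python3 -m pendant '[[0,0,1,0,0,0],[0,0,1,0,0,0],[0,0,1,0,0,0],[0,0,1,0,0,0],[0,0,0.6,0,0,0]]'
python3 -m pendant '[[0,0,0,0,0,0],[0,0,0,0,0,0]]'
python3 - <<'E'
from h import *
import cv2
s=r.get_state();print(tob(s['tool_pos']))
p,_=optics.snapshot("side");a=p[150:335,150:400];cv2.imwrite("pics/s1.png",cv2.resize(a,None,fx=3.2,fy=3.2,interpolation=cv2.INTER_CUBIC))
E
```

```text
clock: 4.35
tool_pos: [0.4624, 0.3318, 0.2481]
eef_rot: [0.756, 0.654, -0.0, 0.0]
contact_force: [-0.1, 0.4, -0.1]
opening: 0.004
finger_force: 0.0
clock: 4.77
tool_pos: [0.4616, 0.3304, 0.1317]
eef_rot: [0.756, 0.654, -0.002, 0.0]
contact_force: [-0.4, -0.7, -0.3]
opening: 0.001
finger_force: 0.0
clock: 4.93
tool_pos: [0.4622, 0.3316, 0.134]
eef_rot: [0.756, 0.655, -0.001, 0.0]
contact_force: [0.6, -0.9, 0.8]
opening: 0.003
finger_force: 0.0
[-0.10576534  0.04358302  0.13400694]
```

View pics/s1.png

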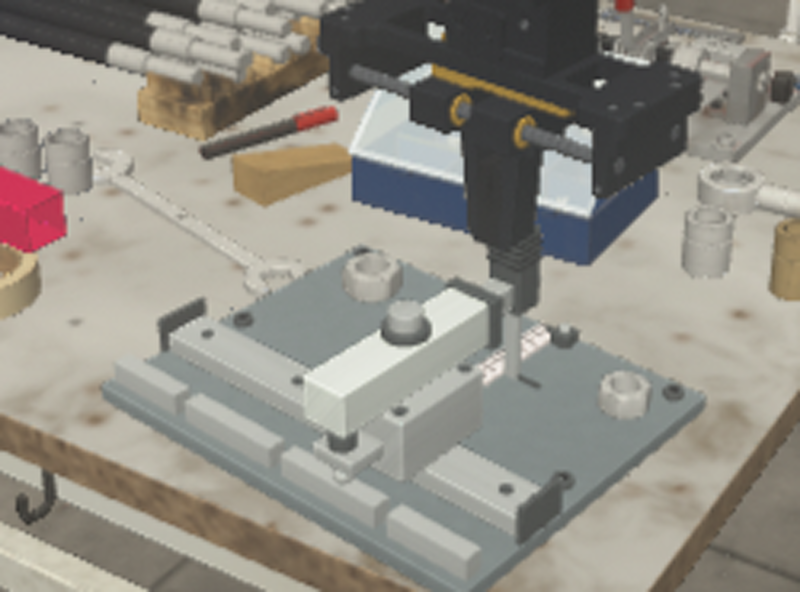

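```bash
python3 -c "
from h import *
u,v=proj('side',r.get_state()['tool_pos']);print((u-150)*3.2,(v-150)*3.2)"
python3 -m pendant '[[0.25,0,0.5,0,0,0],[0,0,1,0,0,0],[0,0,1,0,0,0],[0,0,0.5,0,0,0],[0,0,0,0,0,0]]'
python3 -m pendant '[[0,0.1,0,0,0,0],[0,0.1,0,0,0,0],[0,0.1,0,0,0,0],[0,0.1,0,0,0,0],[0,0,0,0,0,0]]'
python3 -c "
from h import *
s=r.get_state();print(tob(s['tool_pos']),s['contact_force'])"
```

```text
492.2823640774163 302.5547233547637
clock: 5.4
tool_pos: [0.4622, 0.338, 0.0573]
eef_rot: [0.755, 0.656, -0.002, 0.0]
contact_force: [0.3, 0.3, -0.5]
opening: 0.005
finger_force: 0.0
clock: 5.82
tool_pos: [0.4745, 0.3373, 0.0603]
eef_rot: [0.755, 0.655, 0.001, 0.0]
contact_force: [0.5, 0.2, 1.3]
opening: 0.003
finger_force: 0.0
[-0.09434806  0.05098003  0.06033171] [0.48656711 0.2098584  1.30920591]
```

```bash
python3 -m pendant '[[0,0.1,0,0,0,0],[0,0.1,0,0,0,0],[0,0.1,0,0,0,0]]'
python3 -m pendant '[[0,0.1,0,0,0,0],[0,0.1,0,0,0,0],[0,0.1,0,0,0,0]]'
python3 -m pendant '[[0,0.1,0,0,0,0],[0,0.1,0,0,0,0],[0,0.1,0,0,0,0]]'
python3 - <<'E'
from h import *
import cv2
s=r.get_state();print(tob(s['tool_pos']))
p,_=optics.snapshot("side");a=p[190:335,180:360]
q,_=optics.snapshot("top");b=q[110:275,175:330]
f=lambda x,s:cv2.resize(x,None,fx=s,fy=s,interpolation=cv2.INTER_CUBIC)
A=f(a,2.4);B=f(b,2.3);h=max(len(A),len(B));pad=lambda x:cv2.copyMakeBorder(x,0,h-len(x),0,0,0)
cv2.imwrite("pics/s2.png",np.hstack([pad(A),pad(B)]))
E
```

```text
clock: 6.07
tool_pos: [0.4808, 0.3362, 0.0596]
eef_rot: [0.755, 0.656, 0.0, 0.0]
contact_force: [-0.2, -0.2, 1.1]
opening: 0.004
finger_force: 0.0
clock: 6.32
tool_pos: [0.4882, 0.335, 0.0595]
eef_rot: [0.755, 0.656, -0.0, 0.0]
contact_force: [0.2, 0.6, -0.5]
opening: 0.007
finger_force: 0.0
clock: 6.57
tool_pos: [0.4955, 0.334, 0.0595]
eef_rot: [0.755, 0.656, -0.0, -0.0]
contact_force: [-1.9, 0.3, 0.3]
opening: 0.004
finger_force: 0.9
[-0.07309789  0.05070367  0.05946134]
```

View pics/s2.png

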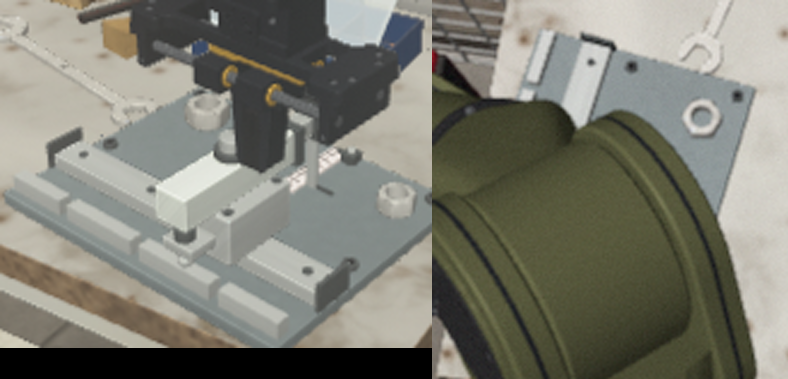

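The picture shows the shut fingertips at side px ≈ (288,262), seemingly above or behind the block's near face. I'll check their height from depth before pushing further.

```bash
python3 - <<'E'
from h import *
np.set_printoptions(precision=3,suppress=True)
s=r.get_state();print(tob(s['tool_pos']),s['tool_pos'],proj("side",s['tool_pos']))
p,d=optics.snapshot("side");np.save("pics/s3.npy",d);P=cloud("side",d)
for v in(225,240,250,256,260,264,268,272,280): print(v,*[(u,tob(P[v,u])) for u in(281,288,295)])
P0=cloud("side",np.load("pics/side0.npy"))
print("btn0",tob(P0[247,277]),"front block0",tob(P0[289,289]))
import cv2;
E
```

```text
[-0.073  0.051  0.059] [0.495 0.334 0.059] (np.float64(286.81865023444936), np.float64(276.7043504683588))
225 (281, array([-0.089,  0.083,  0.183])) (288, array([-0.102,  0.08 ,  0.186])) (295, array([-0.108,  0.071,  0.185]))
240 (281, array([-0.067,  0.058,  0.135])) (288, array([-0.083,  0.059,  0.142])) (295, array([-0.092,  0.051,  0.141]))
250 (281, array([-0.067,  0.058,  0.115])) (288, array([-0.081,  0.056,  0.12 ])) (295, array([-0.09 ,  0.049,  0.121]))
256 (281, array([-0.064,  0.056,  0.101])) (288, array([-0.082,  0.058,  0.11 ])) (295, array([-0.089,  0.047,  0.107]))
260 (281, array([-0.062,  0.053,  0.09 ])) (288, array([-0.085,  0.061,  0.104])) (295, array([-0.063,  0.016,  0.072]))
264 (281, array([-0.061,  0.052,  0.082])) (288, array([-0.064,  0.037,  0.075])) (295, array([-0.067,  0.021,  0.068]))
268 (281, array([-0.063,  0.054,  0.075])) (288, array([-0.065,  0.038,  0.067])) (295, array([-0.076,  0.032,  0.069]))
272 (281, array([-0.065,  0.056,  0.068])) (288, array([-0.075,  0.049,  0.069])) (295, array([-0.546,  0.595,  0.567]))
280 (281, array([-0.075,  0.068,  0.063])) (288, array([-0.076,  0.05 ,  0.053])) (295, array([-0.075,  0.031,  0.042]))
btn0 [-0.052  0.052  0.112] front block0 [-0.075  0.047  0.031]
```

```bash
python3 - <<'E'
from h import *
import cv2
np.set_printoptions(precision=3,suppress=True)
P0=cloud("side",np.load("pics/side0.npy"))
tp=np.array([.2804,-.5578]);m=(np.hypot(P0[...,0]-tp[0],P0[...,1]-tp[1])<.12)&(P0[...,2]>.02)&(P0[...,2]<.6)
z=P0[...,2][m];print("start: lowest",np.sort(z)[:8],m.sum());i=np.argmin(np.where(m,P0[...,2],9));print(np.unravel_index(i,m.shape),P0.reshape(-1,3)[i])
print(proj("side",[.2804,-.5578,.1988]))
P=cloud("side",np.load("pics/s3.npy"));B=(P[...,:2]-C)@R2
print("now cols of dark finger:")
for v in range(236,266,3):
  print(v,*[f"{u}:{B[v,u,0]:.3f},{B[v,u,1]:.3f},{P[v,u,2]:.3f}" for u in range(272,304,4)])
p0=cv2.imread("pics/side0.png");p,_=optics.snapshot("side")
a=p[200:300,235:335];b=p0[40:140,480:580]
cv2.imwrite("pics/s4.png",cv2.resize(np.hstack([a,b]),None,fx=4,fy=4,interpolation=cv2.INTER_CUBIC))
E
```

```text
start: lowest [0.239 0.239 0.239 0.239 0.24  0.24  0.24  0.24 ] 2785
(np.int64(87), np.int64(521)) [ 0.292 -0.605  0.239]
(np.float64(519.6616100912479), np.float64(104.69239430296672))
now cols of dark finger:
236 272:0.076,-0.073,0.030 276:0.089,-0.101,0.012 280:-0.065,0.059,0.143 284:-0.070,0.054,0.142 288:-0.103,0.082,0.167 292:-0.092,0.059,0.153 296:-0.093,0.050,0.149 300:-0.094,0.041,0.145
239 272:0.076,-0.073,0.022 276:0.080,-0.090,0.013 280:-0.064,0.058,0.136 284:-0.073,0.057,0.139 288:-0.083,0.058,0.143 292:-0.092,0.059,0.147 296:-0.093,0.050,0.143 300:-0.044,-0.021,0.092
242 272:0.076,-0.073,0.014 276:0.072,-0.082,0.012 280:-0.066,0.060,0.132 284:-0.073,0.057,0.133 288:-0.082,0.058,0.137 292:-0.092,0.060,0.142 296:-0.091,0.047,0.135 300:-0.057,-0.005,0.098
245 272:-0.041,0.052,0.112 276:-0.044,0.045,0.110 280:-0.066,0.060,0.126 284:-0.073,0.058,0.128 288:-0.083,0.058,0.132 292:-0.092,0.059,0.135 296:-0.091,0.048,0.130 300:-0.062,0.001,0.097
248 272:-0.048,0.060,0.113 276:-0.051,0.054,0.111 280:-0.065,0.059,0.119 284:-0.072,0.057,0.121 288:-0.082,0.058,0.125 292:-0.091,0.058
[... 294 characters left out ...]
:-0.065,0.058,0.107 284:-0.074,0.059,0.110 288:-0.083,0.059,0.114 292:-0.091,0.058,0.117 296:-0.089,0.045,0.110 300:-0.064,0.003,0.079
257 272:-0.049,0.062,0.096 276:-0.057,0.060,0.098 280:-0.065,0.059,0.101 284:-0.073,0.057,0.103 288:-0.083,0.058,0.108 292:-0.090,0.056,0.110 296:-0.089,0.044,0.103 300:-0.064,0.004,0.073
260 272:-0.057,0.070,0.097 276:-0.062,0.066,0.097 280:-0.064,0.057,0.093 284:-0.064,0.048,0.089 288:-0.085,0.061,0.104 292:-0.063,0.025,0.077 296:-0.063,0.013,0.071 300:-0.012,-0.061,0.012
263 272:-0.063,0.077,0.097 276:-0.063,0.067,0.092 280:-0.062,0.056,0.086 284:-0.062,0.045,0.080 288:-0.064,0.037,0.077 292:-0.064,0.026,0.071 296:-0.066,0.017,0.068 300:-0.022,-0.048,0.016
```

View pics/s4.png

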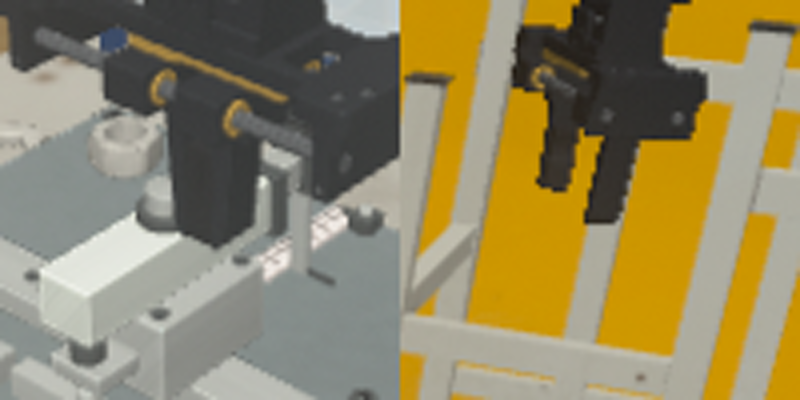

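The reported TCP lies about 40 mm below the true fingertips. At the start the tips measured z = 0.239 against 0.200 reported, and they measure about 0.10 against 0.0595 now. The tips are therefore at the housing's height and have just touched it. The block has not moved, with its face still at -75 mm. I'll back off, go lower and push properly, using tip z = reported + 0.040.

```bash
python3 -m pendant '[[0,-0.4,0,0,0,0],[0,-0.6,0,0,0,0],[0,0,0.5,0,0,0],[0,0,0.5,0,0,0],[0,0,0.5,0,0,0]]'
python3 -m pendant '[[0,0,0.2,0,0,0],[0,0,0,0,0,0],[0,0,0,0,0,0]]'
python3 - <<'E'
from h import *
np.set_printoptions(precision=4,suppress=True)
s=r.get_state();print(tob(s['tool_pos']),s['contact_force'])
p,d=optics.snapshot("side");P=cloud("side",d);B=(P[...,:2]-C)@R2
m=(abs(P[...,2]-.112)<.003)&(abs(B[...,0]+.05)<.02)&(abs(B[...,1]-.05)<.02);print("btn",B[m].mean(0),m.sum())
# finger lowest
f=(p.max(2)<70)&(B[...,0]<-.07)&(B[...,0]>-.13)&(abs(B[...,1]-.05)<.03)&(P[...,2]>.04)
print("finger low z",np.percentile(P[...,2][f],[0,2,5]),"x",np.percentile(B[...,0][f&(P[...,2]<.09)],[2,98]))
E
```

```text
clock: 7.18
tool_pos: [0.4703, 0.3376, 0.0214]
eef_rot: [0.755, 0.656, 0.0, 0.0]
contact_force: [0.6, 1.5, -1.2]
opening: 0.005
finger_force: 0.0
clock: 7.43
tool_pos: [0.4706, 0.3373, 0.0165]
eef_rot: [0.755, 0.656, -0.0, 0.0]
contact_force: [0.0, -0.7, 0.1]
opening: 0.008
finger_force: 0.0
[-0.0982  0.0504  0.0165] [ 0.0424 -0.7262  0.1427]
btn [-0.0436  0.0571] 5
finger low z [0.0562 0.0616 0.0667] x [-0.1159 -0.0864]
```

```bash
python3 -m pendant '[[0,0.12,0,0,0,0],[0,0.12,0,0,0,0],[0,0.12,0,0,0,0],[0,0.12,0,0,0,0],[0,0.12,0,0,0,0]]'
python3 -m pendant '[[0,0.12,0,0,0,0],[0,0.12,0,0,0,0],[0,0.12,0,0,0,0],[0,0.12,0,0,0,0],[0,0.12,0,0,0,0]]'
python3 -m pendant '[[0,0.12,0,0,0,0],[0,0.12,0,0,0,0],[0,0.12,0,0,0,0],[0,0.12,0,0,0,0],[0,0,0,0,0,0]]'
cat > look.py <<'E'
from h import *
np.set_printoptions(precision=4,suppress=True)
s=r.get_state();print("tcp",tob(s['tool_pos']),s['contact_force'])
p,d=optics.snapshot("side");P=cloud("side",d);B=(P[...,:2]-C)@R2
import cv2
# carriage from side view: near end face of block (z .035-.06), x bias side -> calibrated -0.075 at start => x0=-.0465
m=(P[...,2]>.034)&(P[...,2]<.062)&(abs(B[...,1]-.05)<.03)&(abs(B[...,0]+.03)<.06)&(p.min(2)>100)
h,e=np.histogram(B[...,0][m],np.arange(-.09,.03,.002));k=h.argmax();x=B[...,0][m];x=x[abs(x-e[k]-.001)<.004];print("block near face x",np.median(x),len(x))
E
python3 look.py
```

```text
clock: 7.9
tool_pos: [0.4843, 0.3358, 0.0174]
eef_rot: [0.755, 0.656, -0.001, -0.001]
contact_force: [-5.0, -0.2, 5.0]
opening: 0.0
finger_force: 2.7
clock: 8.32
tool_pos: [0.5004, 0.3335, 0.0171]
eef_rot: [0.755, 0.656, -0.0, -0.0]
contact_force: [-4.6, 0.2, 5.7]
opening: 0.01
finger_force: 2.6
clock: 8.73
tool_pos: [0.5141, 0.3314, 0.0169]
eef_rot: [0.755, 0.655, 0.001, 0.001]
contact_force: [-0.5, 1.0, -0.0]
opening: 0.004
finger_force: 0.3
tcp [-0.0543  0.0507  0.0169] [-0.527   1.0044 -0.0237]
block near face x -0.04097933580355675 160
```

```bash
python3 -m pendant '[[0,0.08,0,0,0,0],[0,0.08,0,0,0,0],[0,0.08,0,0,0,0],[0,0.08,0,0,0,0],[0,0,0,0,0,0]]'; python3 look.py
python3 -m pendant '[[0,0.04,0,0,0,0],[0,0.04,0,0,0,0],[0,0,0,0,0,0]]'; python3 look.py
```

```text
clock: 9.2
tool_pos: [0.5207, 0.3301, 0.0168]
eef_rot: [0.755, 0.656, 0.0, 0.0]
contact_force: [-2.7, -0.5, -0.6]
opening: 0.007
finger_force: 1.1
tcp [-0.0476  0.0504  0.0168] [-2.7457 -0.4547 -0.6346]
block near face x -0.0341467317350409 158
clock: 9.5
tool_pos: [0.5225, 0.3299, 0.0168]
eef_rot: [0.755, 0.656, -0.0, 0.0]
contact_force: [-1.8, -0.8, -0.5]
opening: 0.003
finger_force: 0.9
tcp [-0.0458  0.0504  0.0168] [-1.7723 -0.7844 -0.5289]
block near face x -0.03266845655017607 157
```

```bash
python3 -m pendant '[[0,0.04,0,0,0,0],[0,0,0,0,0,0]]'; python3 look.py
python3 -m pendant '[[0,0.04,0,0,0,0],[0,0,0,0,0,0]]'; python3 look.py
```

```text
clock: 9.72
tool_pos: [0.5237, 0.3298, 0.0169]
eef_rot: [0.755, 0.656, 0.0, 0.0]
contact_force: [-1.6, -1.3, -0.7]
opening: 0.007
finger_force: 0.6
tcp [-0.0446  0.0505  0.0169] [-1.6323 -1.2835 -0.6816]
block near face x -0.031135686015237175 152
clock: 9.93
tool_pos: [0.525, 0.33, 0.0171]
eef_rot: [0.755, 0.656, 0.001, 0.0]
contact_force: [0.3, -0.7, 0.2]
opening: 0.004
finger_force: 0.1
tcp [-0.0433  0.0509  0.0171] [ 0.3095 -0.686   0.2314]
block near face x -0.029987791365009966 159
```

```bash
python3 -m pendant '[[0,0,0,0,0,0],[0,0,0,0,0,0],[0,0,0,0,0,0]]'; python3 look.py
python3 -m pendant '[[0,0.04,0,0,0,0],[0,0,0,0,0,0]]'; python3 look.py
```

```text
clock: 10.23
tool_pos: [0.5246, 0.3302, 0.0172]
eef_rot: [0.755, 0.656, 0.001, 0.0]
contact_force: [-0.2, 0.5, -0.1]
opening: 0.005
finger_force: 0.0
tcp [-0.0438  0.051   0.0172] [-0.1843  0.4567 -0.1293]
block near face x -0.029646985808891965 154
clock: 10.45
tool_pos: [0.5253, 0.3299, 0.017]
eef_rot: [0.755, 0.656, 0.0, 0.0]
contact_force: [-0.2, -0.3, -0.2]
opening: -0.0
finger_force: 0.0
tcp [-0.043   0.0508  0.017 ] [-0.229  -0.3274 -0.2355]
block near face x -0.029245539931277355 157
```

```bash
python3 -m pendant '[[0,0.04,0,0,0,0],[0,0,0,0,0,0],[0,0,0,0,0,0]]'; python3 look.py
```

```text
clock: 10.75
tool_pos: [0.5261, 0.3297, 0.017]
eef_rot: [0.755, 0.656, 0.0, 0.0]
contact_force: [0.4, -0.8, 1.0]
opening: 0.005
finger_force: 0.0
tcp [-0.0422  0.0508  0.017 ] [ 0.3939 -0.8184  1.0177]
block near face x -0.02835743813092476 161
```

```bash
python3 -m pendant '[[0,-0.6,0,0,0,0],[0,0,-1,0,0,0],[0,0,-1,0,0,0],[0,0,-1,0,0,0],[0,0,-1,0,0,0]]'
python3 look.py
python3 -m pendant '[[0,1,0,0,0,0],[0,1,0,0,0,0],[0,0.28,0,0,0,0],[0,0,0,0,0,0],[0,0,0,0,0,0]]'
python3 - <<'E'
from h import *
import cv2
s=r.get_state();print(tob(s['tool_pos']))
p,_=optics.snapshot("side");a=p[190:335,180:360]
cv2.imwrite("pics/s5.png",cv2.resize(a,None,fx=4,fy=4,interpolation=cv2.INTER_CUBIC))
E
```

```text
clock: 11.22
tool_pos: [0.5109, 0.3318, 0.118]
eef_rot: [0.755, 0.656, -0.0, -0.0]
contact_force: [-0.3, -0.3, 0.2]
opening: 0.007
finger_force: 0.0
tcp [-0.0575  0.0506  0.118 ] [-0.2759 -0.2874  0.2408]
block near face x -0.02844160605296763 290
clock: 11.68
tool_pos: [0.5664, 0.3238, 0.1164]
eef_rot: [0.755, 0.656, -0.001, -0.0]
contact_force: [-1.0, -0.6, -0.5]
opening: 0.003
finger_force: 0.0
[-0.00142949  0.0506454   0.11641081]
```

View pics/s5.png

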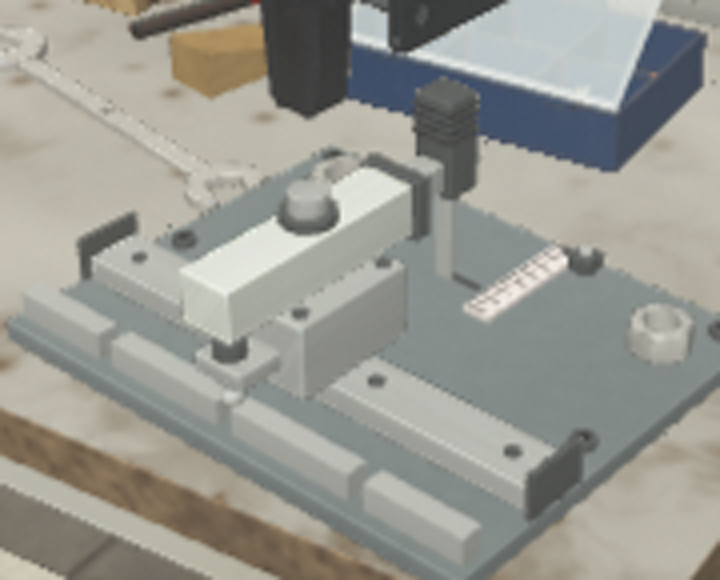

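The carriage sits with its ball in the middle notch at (230,398), and the fingers are over the button at (308,200). Now I'll press the button.

```bash
python3 -m pendant '[[0,0,0.6,0,0,0],[0,0,0.6,0,0,0],[0,0,0.4,0,0,0],[0,0,0,0,0,0],[0,0,0,0,0,0]]'
python3 -m pendant '[[0,0,0.08,0,0,0],[0,0,0.08,0,0,0],[0,0,0,0,0,0]]'
python3 -m pendant '[[0,0,0.08,0,0,0],[0,0,0,0,0,0],[0,0,0,0,0,0]]'
python3 -m pendant '[[0,0,0.08,0,0,0],[0,0,0,0,0,0],[0,0,0,0,0,0]]'
```

```text
clock: 12.15
tool_pos: [0.5664, 0.3242, 0.0767]
eef_rot: [0.755, 0.656, -0.001, -0.0]
contact_force: [0.5, -0.0, 0.1]
opening: 0.007
finger_force: 0.0
clock: 12.4
tool_pos: [0.5678, 0.3242, 0.0734]
eef_rot: [0.755, 0.656, 0.0, 0.0]
contact_force: [-0.1, 0.1, 1.2]
opening: 0.005
finger_force: 0.0
clock: 12.65
tool_pos: [0.5679, 0.3242, 0.0714]
eef_rot: [0.755, 0.656, 0.0, -0.0]
contact_force: [-0.7, 0.3, 2.7]
opening: 0.005
finger_force: 1.1
clock: 12.9
tool_pos: [0.5679, 0.3242, 0.0691]
eef_rot: [0.755, 0.656, 0.0, -0.0]
contact_force: [0.1, 0.7, 3.2]
opening: 0.005
finger_force: 0.9
```

Contact came at about 0.072 as predicted, so 6 mm of travel ends at about 0.066.

```bash
python3 -m pendant '[[0,0,0.08,0,0,0],[0,0,0,0,0,0],[0,0,0,0,0,0]]'
python3 -m pendant '[[0,0,0.06,0,0,0],[0,0,0,0,0,0],[0,0,0,0,0,0]]'
python3 -m pendant '[[0,0,0.06,0,0,0],[0,0,0,0,0,0],[0,0,0,0,0,0]]'
```

```text
clock: 13.15
tool_pos: [0.5679, 0.3242, 0.0673]
eef_rot: [0.755, 0.656, 0.0, 0.0]
contact_force: [0.1, 0.5, 4.9]
opening: 0.004
finger_force: 2.3
clock: 13.4
tool_pos: [0.5681, 0.3242, 0.0672]
eef_rot: [0.755, 0.656, 0.001, 0.0]
contact_force: [-2.5, -2.0, 13.2]
opening: 0.006
finger_force: 6.6
clock: 13.65
tool_pos: [0.5683, 0.3242, 0.0671]
eef_rot: [0.755, 0.656, 0.001, 0.001]
contact_force: [-3.9, -2.8, 22.4]
opening: 0.004
finger_force: 10.9
```

Button bottomed. I'll lift off, open the gripper, move over the head, and check with a picture.

```bash
python3 -m pendant '[[0,0,-0.4,0,0,0],[0,0,-1,0,0,0],[0,0,-1,0,0,0],[0,0,-1,0,0,0],[0,0,0,0,0,0]]' 0.4 20
python3 -m pendant '[[-0.9,0,0,0,0,0],[-1,0,0,0,0,0],[-1,0,0,0,0,0],[-1,0,0,0,0,0],[0,0,0,0,0,0]]'
python3 -m pendant '[[0,0,0,0,0,0]]'
python3 - <<'E'
from h import *
import cv2
np.set_printoptions(precision=4,suppress=True)
s=r.get_state();print(tob(s['tool_pos']))
p,d=optics.snapshot("side");P=cloud("side",d);B=(P[...,:2]-C)@R2
m=(abs(P[...,2]-.1085)<.006)&(np.hypot(B[...,0]+.005,B[...,1]-.053)<.012);print("btn z",np.percentile(P[...,2][m],[50,90,98]),B[m].mean(0))
m=(abs(P[...,2]-.125)<.004)&(np.hypot(B[...,0]+.003,B[...,1]+.045)<.025);print("head top",P[...,2][m].mean(),B[m].mean(0),m.sum())
a=p[170:335,180:380]
cv2.imwrite("pics/s6.png",cv2.resize(a,None,fx=3.5,fy=3.5,interpolation=cv2.INTER_CUBIC))
E
```

```text
clock: 14.07
tool_pos: [0.5698, 0.3257, 0.1535]
eef_rot: [0.755, 0.655, 0.004, 0.0]
contact_force: [-0.5, 0.5, 1.0]
opening: 0.36
finger_force: 0.0
clock: 14.48
tool_pos: [0.5534, 0.219, 0.1474]
eef_rot: [0.757, 0.653, -0.004, 0.002]
contact_force: [0.2, -1.2, -0.9]
opening: 0.699
finger_force: 0.0
clock: 14.57
tool_pos: [0.5538, 0.2248, 0.1481]
eef_rot: [0.756, 0.655, -0.001, 0.0]
contact_force: [0.2, 1.2, 0.7]
opening: 0.7
finger_force: 0.0
[ 0.     -0.0492  0.1481]
btn z [0.1054 0.1068 0.1075] [-0.0037  0.0518]
head top 0.12422876916521836 [-0.003  -0.0424] 82
```

View pics/s6.png

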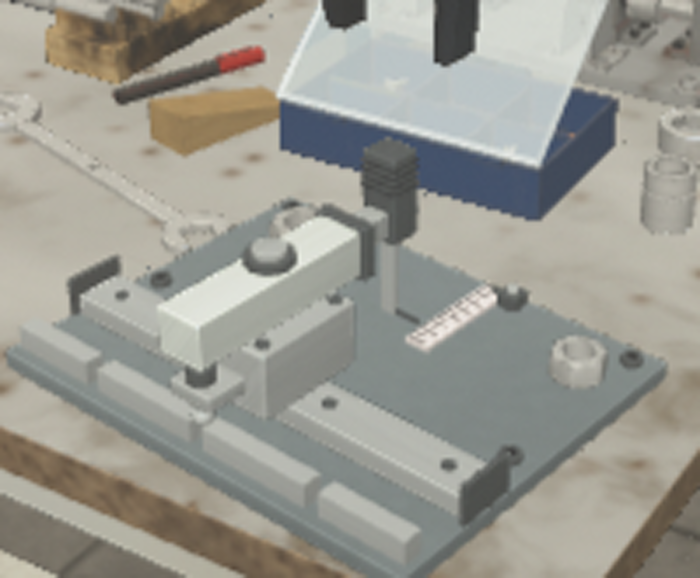

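The button is down (z ≈ 0.106) and the head is at base (0, -45 mm). Now I'll descend and grip.

```bash
python3 -m pendant '[[0.15,0,0.6,0,0,0],[0,0,0.8,0,0,0],[0,0,0.8,0,0,0],[0,0,0.8,0,0,0],[0,0,0.8,0,0,0]]'
python3 -m pendant '[[0,0,0.2,0,0,0],[0,0,0,0,0,0]]'
python3 -m pendant '[[0,0,0,0,0,0],[0,0,0,0,0,0],[0,0,0,0,0,0],[0,0,0,0,0,0],[0,0,0,0,0,0]]' -1 25
python3 -m pendant '[[0,0,0,0,0,0],[0,0,0,0,0,0],[0,0,0,0,0,0],[0,0,0,0,0,0]]'
python3 look.py
```

```text
clock: 15.03
tool_pos: [0.5542, 0.2333, 0.0528]
eef_rot: [0.754, 0.657, 0.0, -0.001]
contact_force: [0.4, -0.3, 0.1]
opening: 0.7
finger_force: 0.0
clock: 15.2
tool_pos: [0.5531, 0.232, 0.0474]
eef_rot: [0.754, 0.656, -0.001, -0.001]
contact_force: [0.4, 0.0, 0.4]
opening: 0.703
finger_force: 0.0
clock: 15.62
tool_pos: [0.555, 0.2312, 0.0498]
eef_rot: [0.755, 0.656, 0.001, 0.0]
contact_force: [1.1, -1.0, -0.0]
opening: 0.348
finger_force: 0.0
clock: 15.95
tool_pos: [0.555, 0.231, 0.0495]
eef_rot: [0.755, 0.656, 0.0, 0.0]
contact_force: [-0.1, -1.1, 3.7]
opening: 0.268
finger_force: 25.0
tcp [ 0.0004 -0.0429  0.0495] [-0.0939 -1.0996  3.679 ]
block near face x -0.02854731283747962 296
```

Gripped (23.6 mm opening at 25 N). I'll draw the arm out about 50 mm.

```bash
python3 -m pendant '[[-0.1,0,0,0,0,0],[-0.15,0,0,0,0,0],[-0.15,0,0,0,0,0],[-0.15,0,0,0,0,0],[-0.15,0,0,0,0,0]]'
python3 -m pendant '[[-0.15,0,0,0,0,0],[-0.15,0,0,0,0,0],[-0.15,0,0,0,0,0],[-0.15,0,0,0,0,0],[-0.15,0,0,0,0,0]]'
python3 -m pendant '[[-0.15,0,0,0,0,0],[-0.15,0,0,0,0,0],[-0.15,0,0,0,0,0],[-0.1,0,0,0,0,0],[0,0,0,0,0,0]]'
python3 look.py
python3 - <<'E'
from h import *
import cv2
p,_=optics.snapshot("side");a=p[215:295,285:385]
q,_=optics.snapshot("top");b=q[180:240,240:315]
cv2.imwrite("pics/side7.png",p);cv2.imwrite("pics/top7.png",q)
cv2.imwrite("pics/s7.png",cv2.resize(a,None,fx=7,fy=7,interpolation=cv2.INTER_CUBIC))
E
```

```text
clock: 16.42
tool_pos: [0.5526, 0.2148, 0.0494]
eef_rot: [0.755, 0.656, 0.001, -0.0]
contact_force: [2.4, 4.8, 2.8]
opening: 0.272
finger_force: 25.0
clock: 16.83
tool_pos: [0.5498, 0.196, 0.0494]
eef_rot: [0.755, 0.656, 0.001, -0.0]
contact_force: [2.8, 5.0, 4.0]
opening: 0.267
finger_force: 25.0
clock: 17.25
tool_pos: [0.5477, 0.1817, 0.0494]
eef_rot: [0.755, 0.656, 0.001, -0.0]
contact_force: [1.4, 5.2, 4.1]
opening: 0.273
finger_force: 25.0
tcp [ 0.0001 -0.0927  0.0494] [1.4335 5.1828 4.1162]
block near face x -0.02853903093870335 292
```

View pics/s7.png

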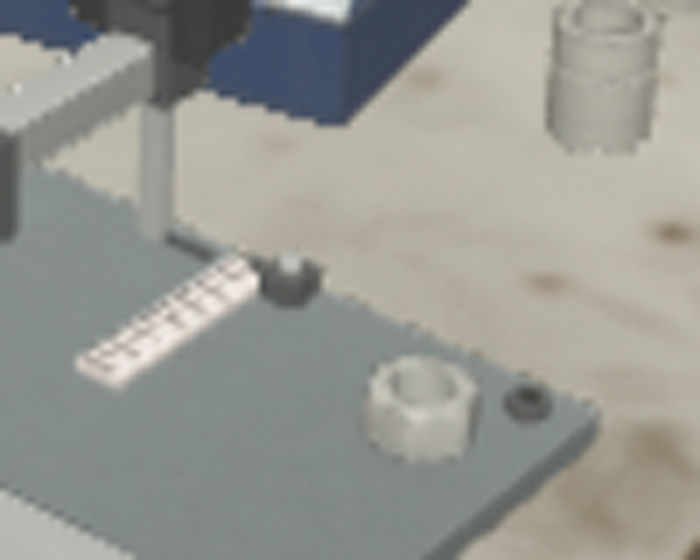

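The pointer foot runs from crop (165,235) to about (230,260). It is nearly collinear with the rider's nose, which leaves the rider block at (265,275). I'll measure both lines at subpixel level.

```bash
cat > pt.py <<'E'
from h import *
import cv2,sys
np.set_printoptions(precision=2,suppress=True,linewidth=250)
n=sys.argv[1]
p0=cv2.cvtColor(cv2.imread("pics/side0.png"),cv2.COLOR_BGR2GRAY).astype(float)
if n=="new":
    p,_=optics.snapshot("side");cv2.imwrite("pics/sideN.png",p);n="pics/sideN.png"
p=cv2.cvtColor(cv2.imread(n),cv2.COLOR_BGR2GRAY).astype(float)
tcp=tob(r.get_state()['tool_pos']);print("tcp",tcp)
def ridge(im,xs,y0,y1,z,lab):
    # darkest y across line at each base-x, sampled on plane z
    ys=np.arange(y0,y1,.00025);out=[]
    for x in xs:
        uv=np.array([proj("side",np.r_[tow([x,y]),z]) for y in ys]).astype(np.float32)
        g=cv2.remap(im.astype(np.float32),uv[:,0].reshape(1,-1),uv[:,1].reshape(1,-1),cv2.INTER_CUBIC)[0]
        w=np.clip(np.median(g)-15-g,0,None);out.append((x*1e3,1e3*(w@ys)/w.sum() if w.sum()>20 else np.nan,g.min()))
    print(lab,z);print(np.array(out).T)
X=np.arange(-.038,-.010,.002)
for z in(.021,.017):
    ridge(p,X,tcp[1]-.012,tcp[1]+.010,z,"pointer")
    ridge(p0,np.arange(-.060,-.016,.002),-.113,-.090,z,"rider start img")
E
python3 pt.py pics/side7.png
python3 - <<'E'
import cv2,numpy as np
np.set_printoptions(linewidth=250)
print(cv2.cvtColor(cv2.imread("pics/side7.png"),cv2.COLOR_BGR2GRAY)[246:262,306:334])
E
```

```text
tcp [ 0.   -0.09  0.05]
pointer 0.021
[[ -38.    -36.    -34.    -32.    -30.    -28.    -26.    -24.    -22.    -20.    -18.    -16.    -14.    -12.  ]
 [-100.15 -100.46 -101.21 -101.42 -101.07  -96.83     nan     nan  -94.12  -94.66  -94.93  -94.95  -95.02  -95.18]
 [ 103.52   90.82  106.97  131.69  148.09  157.61  160.3   122.11   99.86   91.17   93.93   94.17   93.35   97.8 ]]
[[158 157 149 150 157 183 182 182 182 182 182 182 182 181 180 179 177 176 175 175 173 171 172 173 173 173 173 174]
 [157 156 147 144 157 156 160 183 183 183 183 183 182 181 179 178 176 174 173 171 171 171 170 170 171 171 173 173]
 [157 154 132 110 133 143 145 163 177 183 183 181 180 179 178 176 175 174 172 171 171 170 169 170 170 169 170 171]
 [144 145 125  91  99 108 119 136 149 162 174 180 178 176 175 174 173 172 171 171 170 171 170 170 170 171 171 171]
 [138 140 136 129 116  98  94 103 116 136 152 161 156 186 174 173 172 171 171 172 171 167 173 171 171 172 174 174]
 [140 140 140 139 137 130 115  97  95 118 144 168 176 154 147 145 159 170 158 180 180 179 173 174 174 175 175 176]
 [141 140 140 140 139 140 
[... 1148 characters left out ...]
all last):
  File "pt.py", line 21, in <module>
    ridge(p0,np.arange(-.060,-.016,.002),-.113,-.090,z,"rider start img")
    ~~~~~^^^^^^^^^^^^^^^^^^^^^^^^^^^^^^^^^^^^^^^^^^^^^^^^^^^^^^^^^^^^^^^^
  File "pt.py", line 14, in ridge
    uv=np.array([proj("side",np.r_[tow([x,y]),z]) for y in ys]).astype(np.float32)
                 ~~~~^^^^^^^^^^^^^^^^^^^^^^^^^^^^
  File "h.py", line 10, in proj
    c,f,T=cal(n);q=T[:3,:3].T@(np.asarray(p)-T[:3,3]);return c["cx"]+f*q[0]/-q[2],c["cy"]-f*q[1]/-q[2]
          ~~~^^^
  File "h.py", line 4, in cal
    c=optics.calibration(n);return c,200/np.tan(np.radians(c["vfov"])/2),np.array(c["cam_to_world"])
ValueError: time passes only in moves, steps and waits
```

```bash
sed -i 's/^def cal(n):/from functools import lru_cache\n@lru_cache(None)\ndef cal(n):/' h.py; python3 pt.py pics/side7.png | tail -14
python3 - <<'E'
from h import *
np.set_printoptions(precision=4,suppress=True)
for z in(.015,.018,.021,.024): print(z,*[tob(onz("side",u,v,z))[:2] for u,v in((317.7,250),(319.5,251),(320.5,251.7))])
print("screw top face z .024:",*[tob(onz("side",326.2,v,.0245))[:2] for v in(252.3,252.8)])
E
```

```text
[-100.15 -100.46 -101.21 -101.42 -101.07  -96.83     nan     nan  -94.12  -94.66  -94.93  -94.95  -95.02  -95.18]
 [ 103.52   90.82  106.97  131.69  148.09  157.61  160.3   122.11   99.86   91.17   93.93   94.17   93.35   97.8 ]]
rider start img 0.021
[[ -60.    -58.    -56.    -54.    -52.    -50.    -48.    -46.    -44.    -42.    -40.    -38.    -36.    -34.    -32.    -30.    -28.    -26.    -24.    -22.    -20.    -18.  ]
 [ -93.01  -93.72     nan     nan     nan     nan     nan  -93.46  -94.58  -97.66 -100.08 -101.01 -100.56 -101.51 -102.35 -102.63     nan     nan     nan  -94.4   -93.74  -94.12]
 [ 115.92   88.89   79.27   74.97   81.69   82.77   83.44   77.87   70.81   75.72   87.96   99.53   87.68  103.17  125.53  141.32  151.45  152.65  132.02  132.6   131.68  131.3 ]]
pointer 0.017
[[ -38.    -36.    -34.    -32.    -30.    -28.    -26.    -24.    -22.    -20.    -18.    -16.    -14.    -12.  ]
 [-101.16 -100.66 -100.53 -102.78  -97.59  -91.32  -91.41  -90.31     nan  -98.47  -99.25  -99.74 -100.   -100.01]
 [  79.69   92.46  103.37  104.89  147.54  188.    172.51  162.   
[... 208 characters left out ...]
   -26.    -24.    -22.    -20.    -18.  ]
 [    nan     nan  -96.25  -97.7      nan     nan     nan     nan     nan  -97.42 -100.01 -103.13 -105.45 -106.08 -106.06 -106.76 -108.32 -108.24 -106.43     nan     nan     nan]
 [ 132.96  129.04  110.75   85.29   77.92   75.62   83.54   82.59   84.03   75.34   71.49   77.23   89.43   98.7    87.97  105.42  128.47  141.6   152.97  151.42  131.39  130.21]]
0.015 [-0.0188 -0.1104] [-0.024  -0.1098] [-0.0272 -0.109 ]
0.018 [-0.0216 -0.1066] [-0.0268 -0.1059] [-0.0301 -0.1051]
0.021 [-0.0245 -0.1028] [-0.0297 -0.1021] [-0.0329 -0.1013]
0.024 [-0.0273 -0.0989] [-0.0325 -0.0983] [-0.0357 -0.0975]
screw top face z .024: [-0.0464 -0.1025] [-0.0476 -0.101 ]
```

```bash
python3 - <<'E'
from h import *
import cv2
np.set_printoptions(precision=2,suppress=True,linewidth=200)
im={n:cv2.cvtColor(cv2.imread(f"pics/{n}0.png"),cv2.COLOR_BGR2GRAY).astype(np.float32) for n in("top","side")}
def ridge(n,xs,y0,y1,z,lab):
    ys=np.arange(y0,y1,.00025);o=[]
    for x in xs:
        uv=np.array([proj(n,np.r_[tow([x,y]),z]) for y in ys]).astype(np.float32)
        g=cv2.remap(im[n],uv[:,0].reshape(1,-1),uv[:,1].reshape(1,-1),cv2.INTER_CUBIC)[0]
        w=np.clip(np.median(g)-12-g,0,None);o.append((x*1e3,1e3*(w@ys)/w.sum() if w.sum()>20 else np.nan,g.min(),np.median(g)))
    print(n,lab,z);print(np.array(o).T)
ridge("side",np.arange(-.072,-.054,.002),-.056,-.036,.021,"pointer")
ridge("top",np.arange(-.072,-.054,.002),-.056,-.036,.021,"pointer")
ridge("top",np.arange(-.040,-.022,.001),-.110,-.095,.021,"nose")
print("block/screw profile top")
for x in(-.050,-.048,-.046,-.044,-.042,-.040,-.038):
    uv=np.array([proj("top",np.r_[tow([x,y]),.024]) for y in np.arange(-.116,-.086,.0015)]).astype(np.float32)
    print(x,cv2.remap(im["top"],uv[:,0].reshape(1,-1),uv[:,1].reshape(1,-1),cv2.INTER_LINEAR)[0].astype(int))
E
```

```text
side pointer 0.021
[[-72.   -70.   -68.   -66.   -64.   -62.   -60.   -58.   -56.  ]
 [   nan -44.27 -44.67 -44.83 -44.91 -44.76 -44.85 -44.82 -45.09]
 [118.05  97.6   85.67  85.39  88.73  86.79  88.58  88.59  83.72]
 [130.57 129.24 129.48 126.7  129.35 127.24 127.06 129.99 130.35]]
top pointer 0.021
[[-72.   -70.   -68.   -66.   -64.   -62.   -60.   -58.   -56.  ]
 [   nan    nan -43.76 -43.43 -43.6  -43.52 -43.8  -43.94 -43.54]
 [126.21 118.14 103.4  102.91  98.29  98.76 102.15  96.33  87.33]
 [129.39 129.04 127.93 128.9  129.37 128.96 129.03 129.37 128.53]]
top nose 0.021
[[ -40.    -39.    -38.    -37.    -36.    -35.    -34.    -33.    -32.    -31.    -30.    -29.    -28.    -27.    -26.    -25.    -24.    -23.  ]
 [-104.11 -101.73     nan -103.98 -104.07 -104.35 -105.07 -105.87 -106.3  -106.07 -105.55 -105.66 -108.87 -109.31 -109.15 -108.99 -108.9  -109.18]
 [  72.73   65.99   93.06   84.41  103.13  136.9   161.8   163.86  166.49  155.48  147.06  159.46  162.13  154.51  152.3   160.35  171.31  176.78]
 [ 103.72   99.77   99.5   135.25  174.53  200.93  206.59  200.29  199.63  200.21  199.15  197.36  203.92  212.07  217.27  220.64  221.58  212.25]]
block/screw profile top
-0.05 [134 111 104 105  91  86  94  90  83  77  78  83  97 112 128 131 132 132 132 131 132]
-0.048 [136 113 100  93  84  75  83  97 109 109  99  82  91 108 123 130 134 134 133 131 130]
-0.046 [131 107 101  90  77  85 106 138 155 154 138 112  98 112 124 132 131 131 132 131 131]
-0.044 [138 111 102  93  71  89 130 166 181 183 164 137 108 113 122 132 132 131 132 131 131]
-0.042 [139 113  98  95  77  82 130 163 184 175 153 124 105 105 118 128 131 131 132 132 133]
-0.04 [139 116 104  96  89  82 110 128 147 139 123  96  92 104 120 134 139 139 136 129 136]
-0.038 [143 117 106 101 106 116 121  99 103  97 111 122 141 168 177 173 173 176 180 179 180]
```

Side view: the pointer has moved 50.1 mm, matching the TCP. Top view: the nose is at y = -104.0 and the pointer started at -43.6, which means about 60.2 mm of extension. I need another 10 mm or so.

```bash
python3 -m pendant '[[-0.1,0,0,0,0,0],[-0.1,0,0,0,0,0],[-0.1,0,0,0,0,0],[-0.1,0,0,0,0,0],[0,0,0,0,0,0]]'
python3 -m pendant '[[0,0,0,0,0,0],[0,0,0,0,0,0],[0,0,0,0,0,0]]'
python3 look.py; python3 pt.py new | head -4
python3 - <<'E'
from h import *
import cv2
p,_=optics.snapshot("side");q,_=optics.snapshot("top");cv2.imwrite("pics/top8.png",q);cv2.imwrite("pics/side8.png",p)
A=cv2.resize(p[230:275,295:345],None,fx=8,fy=8,interpolation=cv2.INTER_CUBIC)
B=cv2.resize(q[110:275,195:345],None,fx=2.4,fy=2.4,interpolation=cv2.INTER_CUBIC)[:360]
B=cv2.copyMakeBorder(B,0,360-len(B),0,0,0);cv2.imwrite("pics/s8.png",np.hstack([A,B]))
E
```

```text
clock: 17.82
tool_pos: [0.5463, 0.1722, 0.0494]
eef_rot: [0.755, 0.656, 0.001, -0.0]
contact_force: [0.9, 6.6, 3.6]
opening: 0.27
finger_force: 25.0
clock: 18.07
tool_pos: [0.5464, 0.1728, 0.0494]
eef_rot: [0.755, 0.656, 0.001, -0.0]
contact_force: [2.2, 5.0, 3.4]
opening: 0.274
finger_force: 25.0
tcp [ 0.0001 -0.1017  0.0494] [2.1527 4.9896 3.3662]
block near face x -0.028477116052277977 300
tcp [ 0.   -0.1   0.05]
pointer 0.021
[[ -38.    -36.    -34.    -32.    -30.    -28.    -26.    -24.    -22.    -20.    -18.    -16.    -14.    -12.  ]
 [-100.78 -100.56 -101.54 -102.38 -102.56     nan     nan     nan -103.19 -103.47 -103.32 -103.19 -103.17 -103.34]
```

View pics/s8.png

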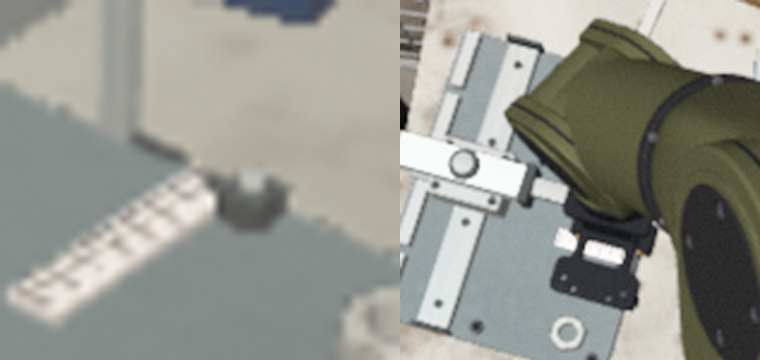

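```bash
python3 - <<'E'
from h import *
import cv2
np.set_printoptions(linewidth=200)
im=cv2.cvtColor(cv2.imread("pics/top0.png"),cv2.COLOR_BGR2GRAY).astype(np.float32)
ys=np.arange(-.114,-.070,.001);print("y",(ys*1e3).round().astype(int))
for x in np.arange(-.037,-.019,.001):
    uv=np.array([proj("top",np.r_[tow([x,y]),.016]) for y in ys]).astype(np.float32)
    print(round(x*1e3),cv2.remap(im,uv[:,0].reshape(1,-1),uv[:,1].reshape(1,-1),cv2.INTER_LINEAR)[0].astype(int))
E
```

```text
y [-114 -113 -112 -111 -110 -109 -108 -107 -106 -105 -104 -103 -102 -101 -100  -99  -98  -97  -96  -95  -94  -93  -92  -91  -90  -89  -88  -87  -86  -85  -84  -83  -82  -81  -80  -79  -78  -77  -76
  -75  -74  -73  -72  -71]
-37 [119 112 105 101 100 106 114 123 118 105 102 104 100 102 112 117 125 142 160 173 177 173 172 172 174 177 180 179 179 180 180 178 176 173 176 179 178 173 168 166 168 171 174 176]
-36 [122 112 109 112 124 137 146 155 143 112 100 109 120 135 155 168 179 193 198 203 200 199 199 201 202 205 207 204 202 202 202 204 204 206 209 206 200 193 188 191 197 200 201 201]
-35 [121 112 115 124 142 167 176 180 169 142 123 134 146 166 191 203 207 210 215 220 222 221 224 223 222 221 220 219 220 222 225 226 224 222 221 219 218 213 207 213 216 218 217 216]
-34 [121 107 117 131 150 171 184 189 192 172 153 157 167 185 203 219 222 226 230 235 235 233 232 231 231 232 232 234 232 231 231 232 232 232 232 232 231 223 217 218 224 228 229 230]
-33 [122 106 117 133 150 172 190 197 199 182 166 167 184 205 219 231 232 229 229 232 238 237 237 238 239 237 234 231 231 231 233 236 238 238 237 23
[... 1700 characters left out ...]
6 184 196 207 216 217 216 215 214 216 217 219 217 219 222 225 224 217 211 216 220 217 212 213 219 226 216 208 209 215 218 213 206 210 216 216 213 210 210]
-22 [114 117 124 143 162 175 184 195 205 215 214 208 204 202 201 203 207 210 217 220 216 213 208 206 209 212 213 211 208 211 215 211 206 206 213 221 210 200 201 208 214 211 209 210]
-21 [109 116 125 140 158 173 184 194 199 204 201 193 186 187 188 189 190 191 198 203 199 196 195 198 199 199 198 196 197 200 203 203 200 197 200 202 197 189 188 199 210 205 199 196]
-20 [112 115 126 138 153 163 171 179 185 189 190 180 170 171 171 172 170 169 176 184 180 176 173 176 178 178 179 181 184 185 184 184 182 182 183 184 181 177 172 181 188 187 184 181]
```

Top view: the nose is at y ≈ -103.8, reaching x ≈ -28. Side and top triangulate consistently with the nose about 2 mm lower than the pointer foot. The target extension is therefore about 60 mm and I'm at about 58.5.

```bash
python3 -m pendant '[[-0.05,0,0,0,0,0],[-0.01,0,0,0,0,0],[0,0,0,0,0,0],[0,0,0,0,0,0],[0,0,0,0,0,0]]'
python3 look.py; python3 pt.py new | head -4
```

```text
clock: 18.68
tool_pos: [0.5462, 0.1714, 0.0494]
eef_rot: [0.755, 0.656, 0.001, -0.0]
contact_force: [1.9, 5.2, 4.6]
opening: 0.27
finger_force: 25.0
tcp [ 0.0001 -0.1032  0.0494] [1.9405 5.233  4.6446]
block near face x -0.028487823798294894 291
tcp [ 0.   -0.1   0.05]
pointer 0.021
[[ -38.    -36.    -34.    -32.    -30.    -28.    -26.    -24.    -22.    -20.    -18.    -16.    -14.    -12.  ]
 [-100.83 -100.55 -101.54 -102.42 -102.53     nan     nan -103.79 -104.63 -105.18 -105.53 -104.94 -104.7  -104.94]
```

```bash
python3 -m pendant '[[0,0,0,0,0,0],[0,0,0,0,0,0],[0,0,0,0,0,0],[0,0,0,0,0,0],[0,0,0,0,0,0]]'; python3 -c "
from h import *
print(tob(r.get_state()['tool_pos']));print(r.finish_job())"
```

```text
clock: 19.2
tool_pos: [0.5462, 0.1714, 0.0494]
eef_rot: [0.755, 0.656, 0.001, -0.0]
contact_force: [0.8, 4.7, 4.8]
opening: 0.274
finger_force: 25.0
[ 6.04887311e-05 -1.03091848e-01  4.93939248e-02]
the job is handed in; nothing more can be done
None
```

I handed the job in at about 19 s: the carriage is in the middle notch, the button is fully down, and the head is still held with the arm drawn out about 60 mm, where I measured the pointer to be level with the rider (within about 1 mm, though the side view alone would have put the mark about 2.5 mm short of that).

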